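# Back a lamp stand's ratchet off by one notch

### The job

The lamp on the ratchet stand has been wound one notch too far. With the tip of the closed fingers, lift the pawl off the ratchet wheel and tip it right over so that it stays up, push the wheel's top peg towards the pawl's side until the wheel has gone back one notch, then tip the pawl down again so that it sits fully home behind the next tooth. Push gently with the fingertip, gripping and forcing nothing, and leave the loose parts on the bench where they are.

Things in the scene. Friction and masses are not known exactly. Their poses are not given: they have to be found in the camera images.
- stand: Ratchet stand fixed to the bench: dark base plate 110 x 230 x 12 mm carrying a wheel on a level shaft and, at +y, a pawl. Origin on the bench right below the middle of the ratchet wheel; +z up, +x along the shaft, +y level towards the pawl. Place and yaw vary. A lamp on a white round plate (radius 62 mm) sits on the shaft at x = -40 to -90 mm and turns with the wheel.
- shaft (a point): Middle of the steel ratchet wheel, on the shaft axis, 110 mm above the bench. The wheel is 16 mm thick, with 12 saw teeth 9 mm deep, tip radius 56 mm. Bearing plates, tops 135 mm above the bench, stand on both sides of it at 15 to 27 mm along the shaft. At stand x = 34 to 60 mm an aluminium hub (radius 30 mm) carries six pegs.
- wheel (a joint): Wheel angle, rad; grows as it turns backward: its top moves to the stand's +y, towards the pawl. Found at -0.02 to 0.02; one notch = 0.524. With the pawl down a tooth stops backward turning at 0.13 (0.65 one notch back), forward is free. The nose drops into the next notch for wheel 0.42 to 0.58; further it lands on a tooth. Friction is light (2 N at a peg) and it stays where it is left.
- peg_tip (a point): Outer end of the top peg, one of six steel pegs (12 mm thick, 60 degrees apart = two notches) standing out radially from the hub at stand x = 47 mm, ends 90 mm from the shaft axis. At the start it leans 15 degrees from upright to the stand's -y, end 197 mm above the bench; one notch back it leans 15 degrees to +y. Moves with the wheel.
- pawl_pivot (a point): Fixed pivot of the pawl: stand x = 0, y = 92 mm, 120 mm above the bench, axis along the shaft, between two grey cheeks (stand x = -20 to 20 mm, y = 79 to 105 mm, tops 126 mm above the bench).
- pawl (a joint): Pawl angle, rad: 0 to 0.05 = home in a notch; grows as the nose lifts, stop at 0.87. A steel bell crank moved by its weight: let go below 0.15 it drops onto the wheel, above 0.4 it tips to the stop and stays up; about 1 N at the ball moves it. Pushing its thumb lever to stand +y lifts it; once up, pushing the upright nose arm to -y till the joint is below 0.15 drops it home.
- pawl_thumb (a point): Centre of the 18 mm steel ball ending the thumb lever (10 mm thick, 75 mm from pivot to ball). At home the lever leans 20 degrees from upright, away from the wheel, with the ball 190 mm above the bench, 26 mm beyond the pivot. With the pawl up the ball is about 145 mm above the bench, 70 mm beyond the pivot. Moves with the pawl.
- pawl_nose (a point): Lower corner of the nose, ending the pawl's other arm (12 to 14 mm thick). At home it is in the wheel's notch at stand y = 27 mm, 149 mm above the bench, and no part of this arm is higher than 172 mm. With the pawl up this arm stands about upright over the pivot, its head about 190 mm above the bench. Moves with the pawl.
- gear: Yellow plastic gear lying flat, 46 mm across, 22 mm high, loose. Origin at the centre of its underside.
- retainer: Steel retaining ring lying flat, 64 mm across, 12 mm high, loose. Origin at the centre of its underside.
- ledmod: Black LED module with fins and a bright top, 50 x 40 x 44 mm, loose. Origin at the centre of its underside.
- collar: Stepped brass collar, 32 mm across, 34 mm high, loose. Origin at the centre of its underside.
- driver: Screwdriver with a black handle, lying, loose.
- reflector: Aluminium reflector bowl, 100 mm across, 45 mm high, loose. Origin at the centre of its underside.
- screwjar: Small clear jar with a black cap, 56 mm across, 70 mm high, loose. Origin at the centre of its underside.

How it is judged:
By the outcome, as a careful person would: the job done as asked, in the order asked, and still so for the second after the job is handed in, with the robot touching nothing.
It also fails if it takes over 54 s, if anything falls off the work surface, if the arm or the gripper's body presses on something with over 40 N, if the wrist force passes 120 N, or if a joint passes its speed limit or range.

### The arm

A 6-joint arm with a two-finger parallel gripper is mounted at the origin on the work surface. World frame = base frame: x ahead of the robot, y to its left, z up, the work surface at z = 0. Lengths are in mm, angles in rad, forces in N, time in s.
With the tool pointing down it reaches from about 400 to 925 mm from the base axis. Payload 12.5 kg.
Tool frame: the origin (TCP) lies at the very end of the fingers, on their centre line; the grasp point (between the pads) lies env.grip_point_offset behind it (env.grip_point_offset is the distance from the TCP to the grasp point, in mm); y points along the fingers, z is the direction in which the jaws open and shut, and the axes are right-handed (so a half turn about y gives the same grasp; the last joint's range is limited). The gripper opens to 95 mm and grips with 3 to 60 N. Pads are 20 mm wide; open, the fingers measure 119 mm over their backs; the gripper's body (75 mm by 180 mm) begins 59 mm behind the grasp point.
Start: joints at [-1.422, 0.491, 1.559, -0, 1.092, -0.106], TCP at [157.555, -604.833, 214.661] pointing down, gripper open.
Joint ranges: [-3.1, 3.1], [-0.84, 2.19], [0.05, 2.79], [-1.13, 4.28], [0.06, 2.93], [-2.69, 2.69]. Speed limits (rad/s): [2.22, 2.22, 2.79, 3.14, 3.14, 3.14].

### API

Orientations are given as [roll, pitch, yaw] about the fixed x, y, z axes, in that order (R = Rz(yaw) Ry(pitch) Rx(roll)).
In Python, from cell import readout, read_camera, env, nets gives the robot as it stands.
- The arm moves only by the tool apply_moves, never from a script. Its argument "increments" is a list of rows, each a list of 3 entries, a list of its own where there are three numbers: the shift along the tool's x, y, z in cm, then the turn, a rotation vector about the tool's x, y, z in degrees, then the finger opening in cm, from 0 to 9.51. A call has exactly 5 rows; each row shifts and turns the pose as measured when the row begins, along the tool's axes as they then stand; what a row does not reach is not made up. A row lasts 1/8 s, in which the tool goes at most 62.5 mm and 10.7 degrees, less where a joint would pass 70% of its speed; a pose out of reach is approached as far as the arm can. A call with a gripper value outside its range is refused whole. The fingers move at their own pace and stop on an object; the grip force is fixed at half the most. Time passes only in rows, so rows that do not move let the fingers close, or fill a call up. It gives the time, the measured TCP pose, the force and the opening at its end, in the units of the state.
- readout.state(): the state, without advancing time (a new reading comes with each control period).
- read_camera(name): name is "scene" or "top"; returns a dict with "img" (420x560x3 uint8, red, green, blue), "vfov" (degrees; the focal length in pixels is half the picture's height over the tangent of half this angle, whatever the lens; pixels are square), "cx", "cy" (the principal point, pixels), "rvec" (rotation vector, rad) and "tvec" (3), from world to camera coordinates, as OpenCV has them. Camera axes: x right, y down, z forward; pixel columns grow to the right and rows downward; lengths in mm; the calibration is good to about 2 mm. A picture is of the moment at which its call begins. There is no depth.
- env.job_done(): hands the job in, once; it reports no verdict.
Trained networks look in a picture, given as the dict that the camera call returned (one of the last four; its "shot" number tells which), for a name from the list of things; names that differ only in an ending like _2 or _b are one class to them, and where a whole thing is asked for, a point or a joint stands for the part that bears it (a point fixed in the world has none). Each returns a list of dicts, best first, with "confidence" (0 to 1); they miss things now and then, are a little off and sometimes report something else, mostly with a low value. They report only what shows in the picture. A call takes as long as a camera call.
- nets.look_for(picture, thing): "point" ([x, y, z] in mm, in the coordinates of the camera as it stood for that picture, good to about 4 mm: the middle of the surface that is visible of it).
- nets.mark_of(picture, thing): "point" ([x, y, z] in mm, in the coordinates of the camera as it stood for that picture, good to about 4 mm: a listed point, or the origin of a listed thing).
The state is a dict: "t": time; "joints": joint angles; "qvel": joint speeds; "tau": joint torques, N m; "eef_pos": TCP position; "tcp_rot": TCP orientation; "ft_force": force on the tool from outside, world axes, zero at the start; "moment": the same for the moment, N m; "opening": opening from 0.0 (shut) to 1.0 (fully open).
Only numpy, scipy, OpenCV 4.12 (cv2) and the standard library are available. Lean on these libraries where they do the work, as an engineer would, in place of code of your own. Each camera call takes 0.05 s, during which the arm holds its last target. There are 200 camera calls.

## Working session

There is one attempt and no reset: what is moved stays moved. The work goes in short steps, Python scripts to look and compute and a tool call to move; the robot and the scene stay as the last step left them, time stands still between calls to the robot, and variables do not carry over. Pictures are saved under pics/ and viewed, about 8 in all and at most 12, crops included, and the job is handed in when it is done.

Besides the shell and the picture viewer there is one more tool, called after "Call:" in YAML: its name, and indented under it one key for each argument. apply_moves: Moves the arm, as the interface text tells. Its arguments: {"type":"object","properties":{"increments":{"type":"array"}},"required":["increments"]}

```bash
mkdir -p pics; ls
cat > h.py <<'E'
import numpy as np,cv2
from cell import readout,read_camera,env,nets
from scipy.spatial.transform import Rotation as Ro
def cam2w(p,pt):
    R=cv2.Rodrigues(np.array(p["rvec"],float))[0];return R.T@(np.array(pt)-np.array(p["tvec"],float).ravel())
def proj(p,w):
    R=cv2.Rodrigues(np.array(p["rvec"],float))[0];c=R@np.array(w,float)+np.array(p["tvec"],float).ravel()
    f=210/np.tan(np.radians(p["vfov"])/2);return [p["cx"]+f*c[0]/c[2],p["cy"]+f*c[1]/c[2]]
def save(p,n): cv2.imwrite("pics/"+n,p["img"][:,:,::-1])
E
python3 - <<'E'
from h import *
s=readout.state();print(s['t'],s['eef_pos'],s['tcp_rot'],s['opening'],env.grip_point_offset)
ims=[]
for n in("scene","top"):
    p=read_camera(n);save(p,n+"0.png")
    print(n,p['vfov'],cam2w(p,[0,0,0]).round())
    for t in("stand","shaft","peg_tip","pawl_pivot","pawl_thumb","pawl_nose","gear","retainer","ledmod","collar","driver","reflector","screwjar"):
        r=nets.mark_of(p,t)
        for d in r[:2]:
            w=cam2w(p,d["point"]);print(t,round(d["confidence"],2),w.round(),np.round(proj(p,w)))
E
```

```text
pics
0.0 [ 157.53330531 -604.58024627  214.06546109] [-1.57186713e+00  1.31787314e-04 -2.88681138e+00] 1.0014596609118829 18.8
scene 51.866799233254966 [1403.  275.  721.]
stand 0.87 [598. -53.  -2.] [266. 260.]
shaft 0.97 [596. -52. 108.] [267. 225.]
peg_tip 0.81 [644. -78. 198.] [248. 201.]
pawl_pivot 0.84 [593.  39. 119.] [302. 228.]
pawl_thumb 0.62 [644. -81. 201.] [247. 200.]
pawl_thumb 0.53 [592.  62. 190.] [314. 205.]
pawl_nose 0.9 [598. -26. 150.] [277. 213.]
gear 0.83 [705.  -6.   1.] [268. 291.]
retainer 0.48 [493.  60.  -1.] [319. 246.]
ledmod 0.87 [ 630. -189.   -2.] [214. 256.]
collar 0.63 [595. -28. 148.] [276. 213.]
collar 0.43 [ 549. -184.    3.] [229. 237.]
driver 0.62 [482. 387.  -4.] [445. 273.]
reflector 0.65 [701. 384.   1.] [439. 335.]
screwjar 0.87 [ 592. -454.   -0.] [137. 226.]
top 45.8202661402113 [ 431.  -48. 1329.]
stand 0.82 [599. -60.  -1.] [278. 200.]
shaft 0.97 [600. -54. 111.] [276. 193.]
shaft 0.64 [492.  59.  -0.] [232. 238.]
peg_tip 0.71 [642. -79. 199.] [288. 170.]
pawl_pivot 0.71 [592.  40. 115.] [238. 195.]
pawl_pivot 0.71 [ 635. -191.    1.] [326. 187.]
pawl_nose 0.51 [595. -30. 147.] [266. 193.]
gear 0.6 [703.  -2.   4.] [257. 161.]
gear 0.34 [600. -53. 114.] [276. 193.]
retainer 0.48 [493.  59.   0.] [232. 237.]
ledmod 0.75 [ 635. -190.    1.] [326. 188.]
collar 0.44 [ 548. -179.    3.] [321. 219.]
driver 0.69 [482. 389.  -0.] [108. 238.]
driver 0.58 [591. -26. 148.] [264. 195.]
reflector 0.64 [698. 386.   1.] [114. 159.]
screwjar 0.82 [ 586. -455.    2.] [424. 208.]
```

View pictures.

View pics/scene0.png

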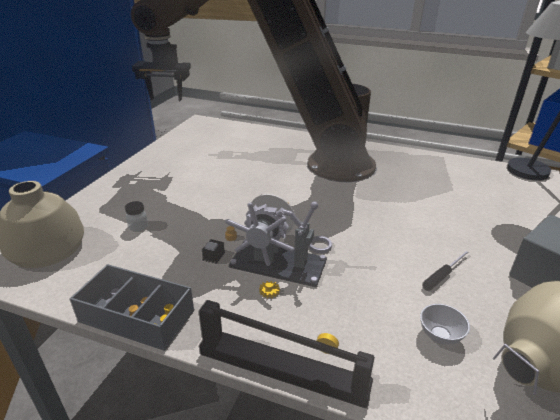

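View pics/top0.png

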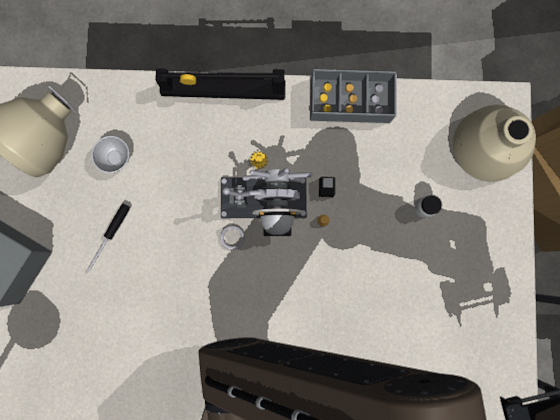

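```bash
cat >> h.py <<'E'
def st():
    S=np.load("S.npy");s=readout.state();e=np.array(s['eef_pos'])
    return s,tostand(e)
def tostand(e):
    S=np.load("S.npy");c,q=np.cos(S[2]),np.sin(S[2]);d=np.array(e)[:2]-S[:2]
    return np.array([c*d[0]+q*d[1],-q*d[0]+c*d[1],e[2]])
E
python3 - <<'E'
from h import *
from scipy.optimize import least_squares
ref=dict(stand=(0,0,0),shaft=(0,0,110),pawl_pivot=(0,92,120),pawl_thumb=(0,118,190),pawl_nose=(0,27,149),peg_tip=(47,-23,197))
A=[]
for n in("scene","top","scene","top"):
    p=read_camera(n)
    for t,r in ref.items():
        for d in nets.mark_of(p,t)[:3]:
            w=cam2w(p,d["point"]); A.append((t,n,r,w))
A=[a for a in A if np.hypot(*(a[3][:2]-[598-.05*a[2][1]+a[2][0],-53+a[2][1]+.05*a[2][0]]))<18]
f=lambda S:np.concatenate([S[:2]+np.array([[np.cos(S[2]),-np.sin(S[2])],[np.sin(S[2]),np.cos(S[2])]])@a[2][:2]-a[3][:2] for a in A])
s=least_squares(f,[598,-53,.05],loss='soft_l1',f_scale=3);np.save("S.npy",s.x);print(s.x,len(A))
for a in A: print(a[0],a[1],tostand(a[3]).round(1),a[2])
x,e=st();print(e, np.degrees(x['tcp_rot'][2])+180-np.degrees(s.x[2]))
E
```

```text
[ 5.96482010e+02 -5.50521536e+01  2.22237536e-02] 23
stand scene [-0.3  1.4  0.6] (0, 0, 0)
pawl_pivot scene [ -1.1  97.4 117.1] (0, 92, 120)
pawl_thumb scene [ -1.9 117.9 193.3] (0, 118, 190)
pawl_nose scene [  2.1  27.5 153.7] (0, 27, 149)
peg_tip scene [ 46.1 -22.6 198.4] (47, -23, 197)
stand top [ 0.6 -0.8  2.3] (0, 0, 0)
shaft top [ -0.7   2.6 109.7] (0, 0, 110)
pawl_pivot top [  1.1  91.7 115.7] (0, 92, 120)
pawl_thumb top [ -0.2 112.9 192. ] (0, 118, 190)
pawl_nose top [ -3.2  27.5 146.7] (0, 27, 149)
peg_tip top [ 48.7 -25.7 197.6] (47, -23, 197)
stand scene [-1.2  1.9  2.9] (0, 0, 0)
shaft scene [ -0.    1.  107.7] (0, 0, 110)
pawl_pivot scene [  2.6  92.4 117.9] (0, 92, 120)
pawl_thumb scene [ -2.  118.5 191.4] (0, 118, 190)
pawl_nose scene [  1.6  25.5 149.5] (0, 27, 149)
peg_tip scene [ 47.1 -24.6 199. ] (47, -23, 197)
stand top [ 0.1 -4.5 -1.3] (0, 0, 0)
shaft top [  1.3   0.6 109.7] (0, 0, 110)
pawl_pivot top [ -0.7  93.8 116.5] (0, 92, 120)
pawl_thumb top [  0.6 118.5 193.4] (0, 118, 190)
pawl_nose top [  0.2  25.6 149.4] (0, 27, 149)
peg_tip top [ 46.9 -24.  198.6] (47, -23, 197)
[-451.05383549 -539.88475215  214.65332706] 13.322370472316143
```

Call:
apply_moves:
  increments:
    - [[0,-4,0],[0,6.7,0],0]
    - [[0,-4,0],[0,6.7,0],0]
    - [[-3.5,0,-4.8],[0,0,0],0]
    - [[-3.5,0,-4.8],[0,0,0],0]
    - [[-3.5,0,-4.8],[0,0,0],0]

```text
t: 3.42
eef_pos: [261.1, -458.3, 296.3]
tcp_rot: [-1.571, 0.0, -3.134]
ft_force: [-0.1, -0.7, 0.3]
opening: 0.532
```

Call:
apply_moves:
  increments:
    - [[-3.5,0,-4.8],[0,0,0],0]
    - [[-3.5,0,-4.8],[0,0,0],0]
    - [[-3.5,0,-4.8],[0,0,0],0]
    - [[-3.5,0,-4.8],[0,0,0],0]
    - [[-3.5,0,-4.8],[0,0,0],0]

```text
t: 4.05
eef_pos: [438.6, -208.7, 297.7]
tcp_rot: [-1.569, 0.003, -3.136]
ft_force: [1.8, 0.0, 0.0]
opening: 0.026
```

```bash
python3 -c "
from h import *
s,e=st();print(s['t'],e.round(1),np.degrees(s['tcp_rot']).round(1),s['ft_force'],s['opening'])"
```

```text
4.05 [-161.2 -150.1  297.7] [ -89.9    0.2 -179.7] [1.75333737 0.0154964  0.00953759] 0.02628751100885494
```

Call:
apply_moves:
  increments:
    - [[-3.2,0,-4.5],[0,-1,0],0]
    - [[-3.2,0,-4.5],[0,0,0],0]
    - [[-3.2,0,-4.5],[0,0,0],0]
    - [[-3.2,0,-4.5],[0,0,0],0]
    - [[-3.2,0,-4.5],[0,0,0],0]

```text
t: 4.68
eef_pos: [598.3, 28.6, 298.8]
tcp_rot: [-1.568, 0.005, -3.117]
ft_force: [0.7, -0.3, 0.1]
opening: 0.005
```

```bash
python3 -c "
from h import *
s,e=st();print(s['t'],e.round(1),np.degrees(s['tcp_rot']).round(1),s['ft_force'],s['opening'])"
```

```text
4.675 [  3.7  83.6 298.8] [ -89.8    0.3 -178.6] [ 0.67188854 -0.32552045  0.09634506] 0.005001043678187552
```

Call:
apply_moves:
  increments:
    - [[0.3,3,0.7],[0,0,0],0]
    - [[0,3,0],[0,0,0],0]
    - [[0,3,0],[0,0,0],0]
    - [[0,2,0],[0,0,0],0]
    - [[0,1.0,0],[0,0,0],0]

```text
t: 5.3
eef_pos: [598.2, 25.5, 175.5]
tcp_rot: [-1.568, 0.008, -3.111]
ft_force: [0.2, 0.2, -0.6]
opening: 0.007
```

```bash
python3 -c "
from h import *
s,e=st();print(s['t'],e.round(1),np.degrees(s['tcp_rot']).round(1),s['ft_force'],s['opening'])
p=read_camera('scene');c=p['img'][150:270,190:350];p2=read_camera('top');d=p2['img'][140:260,190:350]
cv2.imwrite('pics/a.png',cv2.resize(np.hstack([c,d])[:,:,::-1],None,fx=2.5,fy=2.5,interpolation=cv2.INTER_CUBIC))"
```

```text
5.3 [  3.5  80.5 175.5] [ -89.8    0.4 -178.2] [ 0.15981342  0.24758536 -0.55197077] 0.006989021738467486
```

View pics/a.png

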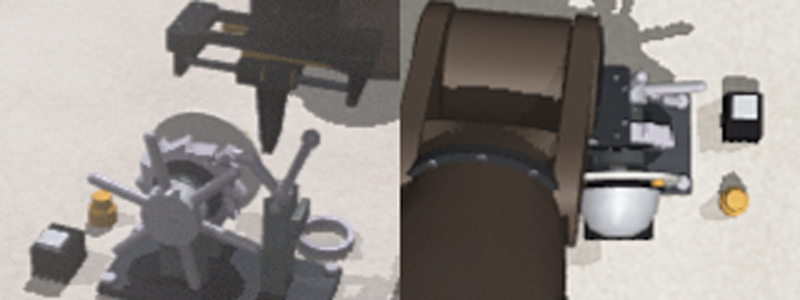

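Call:
apply_moves:
  increments:
    - [[0.3,0,-0.9],[0,0,0],0]
    - [[0,0,-0.8],[0,0,0],0]
    - [[0,0,-0.6],[0,0,0],0]
    - [[0,0.1,-0.6],[0,0,0],0]
    - [[0,0.1,-0.6],[0,0,0],0]

```text
t: 6.02
eef_pos: [594.8, 62.8, 176.3]
tcp_rot: [-1.568, 0.012, -3.111]
ft_force: [-0.9, 0.5, -0.7]
opening: 0.007
```

Call:
apply_moves:
  increments:
    - [[0,0.2,-0.6],[0,0,0],0]
    - [[0,0.2,-0.6],[0,0,0],0]
    - [[0,0.2,-0.6],[0,0,0],0]
    - [[0,0.2,-0.6],[0,0,0],0]
    - [[0,0,0],[0,0,0],0]

```text
t: 6.65
eef_pos: [594.0, 89.0, 167.2]
tcp_rot: [-1.568, 0.011, -3.11]
ft_force: [-0.3, 0.1, 0.6]
opening: 0.005
```

```bash
cat > look.py <<'E'
import sys
from h import *
s,e=st();print(s['t'],e.round(1),np.degrees(s['tcp_rot']).round(1),s['ft_force'].round(1) if hasattr(s['ft_force'],'round') else s['ft_force'])
p=read_camera('scene');c=p['img'][150:270,190:350];cv2.imwrite(f'pics/{sys.argv[1]}.png',cv2.resize(c[:,:,::-1],None,fx=4,fy=4,interpolation=cv2.INTER_CUBIC))
for t in ('pawl_thumb','pawl_nose','peg_tip'):
    for d in nets.mark_of(p,t)[:2]: print(t,round(d['confidence'],2),tostand(cam2w(p,d['point'])).round(1))
E
python3 look.py b
```

```text
6.65 [  0.7 144.  167.2] [ -89.8    0.6 -178.2] [-0.3  0.1  0.6]
pawl_thumb 0.53 [ -3.9 164.7 145. ]
pawl_nose 0.8 [ -0.7  72.9 190.1]
peg_tip 0.7 [ 46.7 -24.6 195.6]
peg_tip 0.44 [ -1.5  75.1 192.1]
```

View pics/b.png

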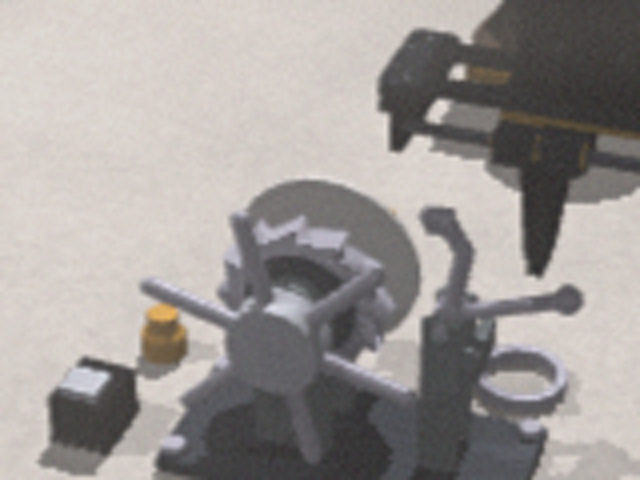

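Call:
apply_moves:
  increments:
    - [[0,-3.5,0],[0,0,0],0]
    - [[0,-3.5,0],[0,-0.5,0],0]
    - [[-1.5,0,5],[0,0,0],0]
    - [[-1.5,0,5],[0,0,0],0]
    - [[-1.3,0,5],[0,0,0],0]

```text
t: 7.48
eef_pos: [643.1, -61.3, 242.0]
tcp_rot: [-1.567, 0.013, -3.098]
ft_force: [0.2, 0.5, -0.4]
opening: 0.003
```

Call:
apply_moves:
  increments:
    - [[0,0,5.2],[0,0,0],0]
    - [[0,0,0],[0,0,0],0]
    - [[0,2.5,0],[0,0,0],0]
    - [[0,2.0,0],[0,0,0],0]
    - [[0,0,0],[0,0,0],0]

```text
t: 8.1
eef_pos: [646.2, -118.1, 196.3]
tcp_rot: [-1.567, 0.014, -3.103]
ft_force: [-0.2, 0.1, 0.3]
opening: 0.003
```

```bash
python3 look.py c
```

```text
8.1 [ 48.3 -64.1 196.3] [ -89.8    0.8 -177.8] [-0.2  0.1  0.3]
pawl_thumb 0.73 [ -2.  162.  145.6]
pawl_nose 0.75 [ -5.1  70.9 189.4]
pawl_nose 0.75 [ -2.3 160.9 146.6]
```

Call:
apply_moves:
  increments:
    - [[0,1.6,0],[0,-1,0],0]
    - [[0,0,-0.8],[0,0,0],0]
    - [[0,0,-0.8],[0,0,0],0]
    - [[0,0,-0.6],[0,0,0],0]
    - [[0,0,-0.6],[0,0,0],0]

```text
t: 8.93
eef_pos: [646.0, -88.5, 182.5]
tcp_rot: [-1.565, 0.019, -3.084]
ft_force: [0.3, 0.2, -0.1]
opening: 0.004
```

Call:
apply_moves:
  increments:
    - [[0,0,-0.5],[0,0,0],0]
    - [[0,0,-0.5],[0,0,0],0]
    - [[0,0,-0.5],[0,0,0],0]
    - [[0,0,-0.5],[0,0,0],0]
    - [[0,0,-0.3],[0,0,0],0]

```text
t: 9.55
eef_pos: [645.2, -64.6, 183.5]
tcp_rot: [-1.563, 0.021, -3.084]
ft_force: [0.4, -1.7, 1.6]
opening: 0.004
```

```bash
python3 look.py d
```

```text
9.55 [ 48.5 -10.6 183.5] [ -89.6    1.2 -176.7] [ 0.4 -1.7  1.6]
pawl_thumb 0.87 [ -1.7 164.  146.2]
pawl_nose 0.52 [ -3.9  74.5 188.9]
pawl_nose 0.47 [ -13.3 -395.4   -2.8]
peg_tip 0.88 [ 4.770e+01 -1.000e-01  1.986e+02]
peg_tip 0.62 [ -3.8 162.4 147.6]
```

View pics/d.png

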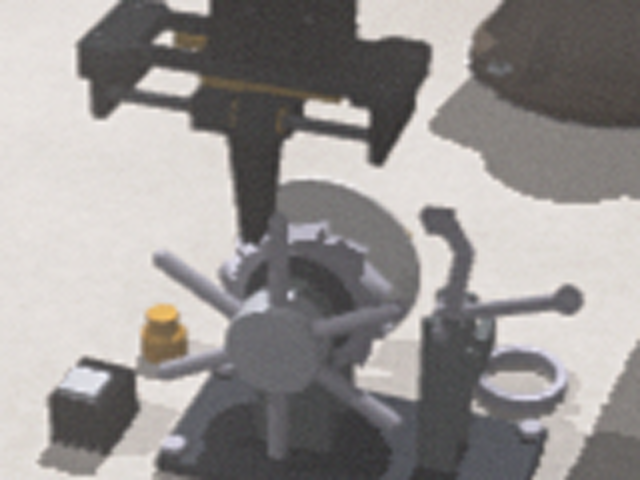

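Call:
apply_moves:
  increments:
    - [[0,0,-0.35],[0,1,0],0]
    - [[0,0,-0.35],[0,1,0],0]
    - [[0,0,-0.35],[0,0,0],0]
    - [[0,0,-0.35],[0,0,0],0]
    - [[0,0,0],[0,0,0],0]

```text
t: 10.38
eef_pos: [644.2, -50.0, 182.6]
tcp_rot: [-1.564, 0.02, -3.121]
ft_force: [-0.3, -0.8, 0.4]
opening: -0.0
```

```bash
cat >> look.py <<'E'
# peg angle fit: project tips of all six pegs, several looks
P=[]
for k in range(4):
    q=read_camera('scene' if k%2 else 'top')
    for d in nets.mark_of(q,'peg_tip')[:3]:
        w=tostand(cam2w(q,d['point']))
        if abs(w[0]-47)<8 and w[2]>170: P.append(w)
P=np.array(P); print(P.round(1)); print('wheel',(np.arctan2(P[:,1],P[:,2]-110)+0.262).round(3))
E
python3 look.py e
```

```text
10.375 [ 47.8   3.9 182.6] [ -89.6    1.1 -178.8] [-0.3 -0.8  0.4]
pawl_nose 0.87 [ -0.6  72.4 191. ]
peg_tip 0.92 [ 47.   14.2 196.9]
[[ 47.3  15.8 199.5]]
wheel [0.437]
```

View pics/e.png

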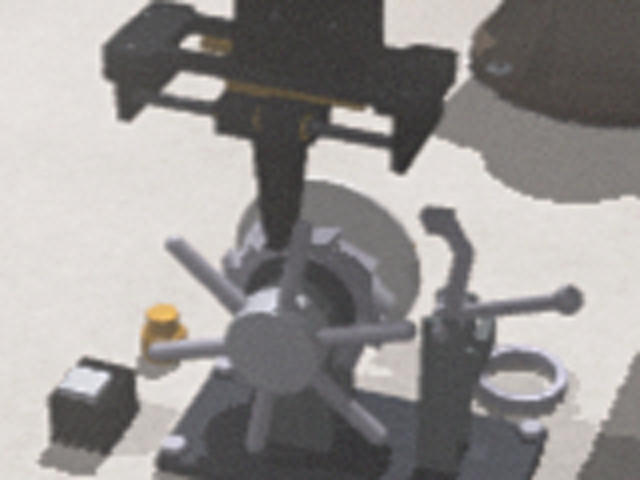

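Call:
apply_moves:
  increments:
    - [[0,0,-0.2],[0,0,0],0]
    - [[0,0,-0.2],[0,0,0],0]
    - [[0,0,0],[0,0,0],0]
    - [[0,0,0.3],[0,0,0],0]
    - [[0,0,2],[0,0,0],0]

```text
t: 11.6
eef_pos: [644.6, -69.3, 182.9]
tcp_rot: [-1.564, 0.02, -3.12]
ft_force: [0.0, 0.4, -0.4]
opening: 0.0
```

Call:
apply_moves:
  increments:
    - [[0,0,2],[0,0,0],0]
    - [[0,-3,0.5],[0,0,0],0]
    - [[0,-2.5,0],[0,0,0],0]
    - [[0,0,0],[0,0,0],0]
    - [[0,0,0],[0,0,0],0]

```text
t: 12.22
eef_pos: [643.4, -102.3, 237.8]
tcp_rot: [-1.564, 0.018, -3.125]
ft_force: [0.5, 1.0, 0.5]
opening: 0.004
```

```bash
python3 look.py f
python3 - <<'E'
from h import *
p=read_camera('scene');S=np.load('S.npy');c,q=np.cos(S[2]),np.sin(S[2])
im=cv2.resize(p['img'][150:270,190:350][:,:,::-1],None,fx=5,fy=5,interpolation=cv2.INTER_CUBIC)
for w,col in((.42,(0,0,255)),(.5,(0,255,0)),(.58,(255,0,0))):
    for k in range(6):
        a=w-.262+k*np.pi/3;pts=[]
        for r in (75,90):
            x,y,z=47,r*np.sin(a),110+r*np.cos(a)
            u=proj(p,[S[0]+c*x-q*y,S[1]+q*x+c*y,z]);pts.append((int((u[0]-190+.5)*5),int((u[1]-150+.5)*5)))
        cv2.line(im,*pts,col,1)
cv2.imwrite('pics/g.png',im)
E
```

```text
12.225 [ 45.8 -48.3 237.8] [ -89.6    1.  -179.1] [0.5 1.  0.5]
pawl_thumb 0.67 [ -3.2 160.9 145.8]
pawl_nose 0.63 [  32.5 -136.     0.5]
pawl_nose 0.6 [ -2.9  73.7 187.9]
peg_tip 0.8 [ 44.2  16.5 199.1]
[[ 43.   18.5 197.9]
 [ 47.1  17.9 197.9]]
wheel [0.47  0.463]
```

View pics/g.png

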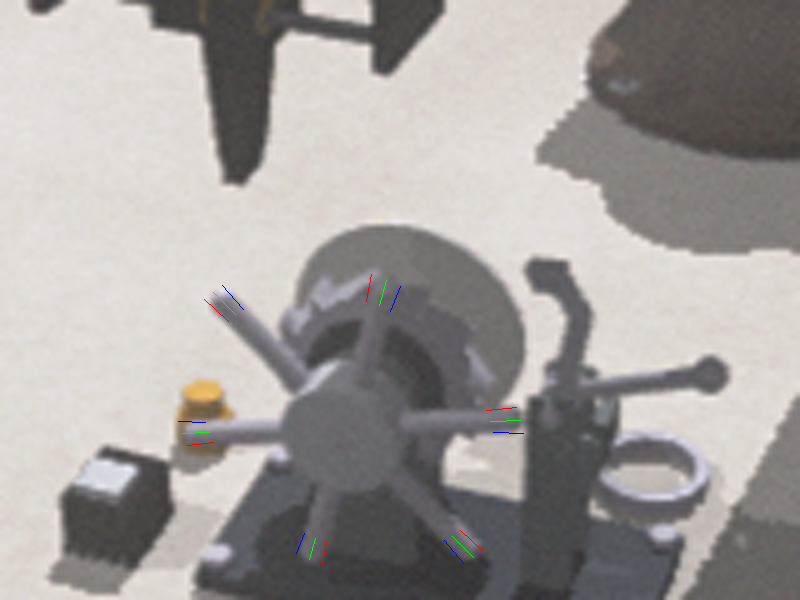

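Call:
apply_moves:
  increments:
    - [[1.1,0,-4.4],[0,-0.4,0],0]
    - [[1.1,0,-4.4],[0,0,0],0]
    - [[1.1,0,-4.4],[0,0,0],0]
    - [[1.1,0,-4.4],[0,0,0],0]
    - [[0,0,0],[0,0,0],0]

```text
t: 13.5
eef_pos: [594.7, 77.8, 236.6]
tcp_rot: [-1.564, 0.02, -3.119]
ft_force: [0.2, -0.7, 0.6]
opening: 0.003
```

```bash
python3 -c "
from h import *
s,e=st();print(s['t'],e.round(1),np.degrees(s['tcp_rot']).round(1),s['ft_force'])"
```

```text
13.5 [  1.1 132.8 236.6] [ -89.6    1.1 -178.7] [ 0.1861478  -0.65258668  0.60518071]
```

Call:
apply_moves:
  increments:
    - [[0.1,2.5,0],[0,0,0],0]
    - [[0,2.5,0],[0,0,0],0]
    - [[0,1.5,0],[0,0,0],0]
    - [[0,0,0.8],[0,0,0],0]
    - [[0,0,0.8],[0,0,0],0]

```text
t: 14.12
eef_pos: [597.2, 58.5, 171.5]
tcp_rot: [-1.563, 0.023, -3.118]
ft_force: [0.7, -0.1, 0.5]
opening: 0.008
```

Call:
apply_moves:
  increments:
    - [[0,0,0.6],[0,0,0],0]
    - [[0,0,0.6],[0,0,0],0]
    - [[0,0,0.6],[0,0,0],0]
    - [[0,0,0.6],[0,0,0],0]
    - [[0,0,0.6],[0,0,0],0]

```text
t: 14.75
eef_pos: [598.6, 25.6, 173.7]
tcp_rot: [-1.563, 0.026, -3.119]
ft_force: [0.6, -0.0, 0.3]
opening: 0.009
```

```bash
sed -i '/^# peg/,$d' look.py; python3 look.py h
```

```text
14.75 [  4.   80.6 173.7] [ -89.6    1.5 -178.7] [ 0.6 -0.   0.3]
pawl_thumb 0.63 [ -1.  147.5 174. ]
pawl_nose 0.66 [  1.2  46.2 175.4]
peg_tip 0.64 [ 45.7  15.8 199.3]
peg_tip 0.39 [ -55.2 -124.3    7. ]
```

View pics/h.png

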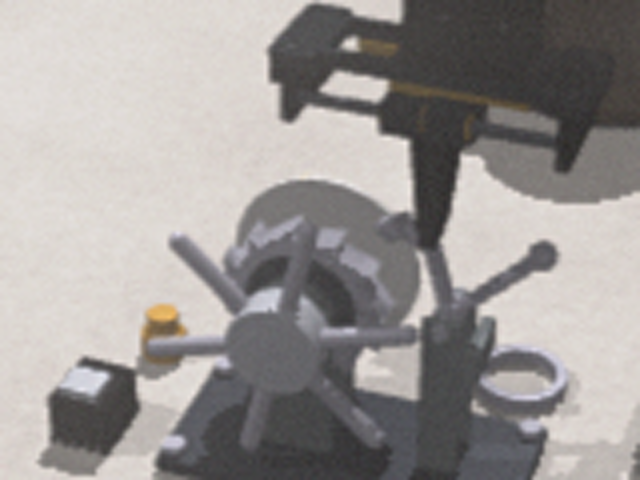

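Call:
apply_moves:
  increments:
    - [[0.2,0.1,0.6],[0,0,0],0]
    - [[0.1,0.1,0.6],[0,0,0],0]
    - [[0,0.1,0.5],[0,0,0],0]
    - [[0,0.1,0.5],[0,0,0],0]
    - [[0,0,0],[0,0,0],0]

```text
t: 15.58
eef_pos: [595.9, 2.5, 169.3]
tcp_rot: [-1.563, 0.026, -3.119]
ft_force: [-0.3, 0.5, -0.2]
opening: 0.004
```

```bash
python3 look.py i
```

```text
15.575 [  0.7  57.5 169.3] [ -89.6    1.5 -178.7] [-0.3  0.5 -0.2]
pawl_thumb 0.64 [ -3.8  94.7 118.7]
pawl_thumb 0.61 [ -0.8 120.1 190. ]
pawl_nose 0.68 [  2.1  31.6 153. ]
peg_tip 0.51 [  0.9  93.3 116.8]
```

View pics/i.png

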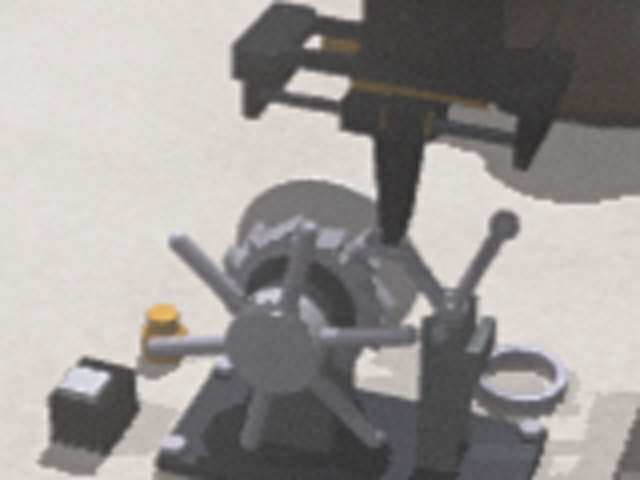

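Call:
apply_moves:
  increments:
    - [[0,-0.5,-0.2],[0,0,0],0]
    - [[0,-2.5,0],[0,0,0],0]
    - [[0,-4,0],[0,0,0],0]
    - [[0,-4,0],[0,0,0],0]
    - [[0,0,0],[0,0,0],0]

```text
t: 16.4
eef_pos: [592.8, 7.2, 283.8]
tcp_rot: [-1.563, 0.026, -3.118]
ft_force: [-0.5, 0.3, -0.7]
opening: 0.007
```

Call:
apply_moves:
  increments:
    - [[4,0,4],[0,0,0],0]
    - [[4,0,4],[0,0,0],0]
    - [[4,0,4],[0,0,0],0]
    - [[4,0,4],[0,0,0],0]
    - [[0,0,0],[0,0,0],0]

```text
t: 17.02
eef_pos: [431.4, -159.3, 277.5]
tcp_rot: [-1.565, 0.023, -3.115]
ft_force: [0.5, -1.0, 0.9]
opening: 0.002
```

```bash
python3 look.py j
python3 - <<'E'
from h import *
S=np.load('S.npy')
for k in range(6):
    p=read_camera('scene' if k%2 else 'top')
    for t in('pawl_thumb','pawl_nose','peg_tip'):
        for d in nets.mark_of(p,t)[:1]:
            w=tostand(cam2w(p,d['point']))
            a={'pawl_thumb':np.arctan2(w[1]-92,w[2]-120)-np.radians(20),'pawl_nose':np.arctan2(w[2]-120,92-w[1])-np.arctan2(29,65),'peg_tip':np.arctan2(w[1],w[2]-110)+.262}[t]
            print(k%2,t,w.round(1),round(a,3))
c,q=np.cos(S[2]),np.sin(S[2])
im=cv2.resize(p['img'][165:265,240:350][:,:,::-1],None,fx=6,fy=6,interpolation=cv2.INTER_CUBIC)
for j,col in((0,(0,255,0)),(.1,(0,0,255)),(.2,(255,0,0))):
    y,z=92+75*np.sin(j+.349),120+75*np.cos(j+.349)
    u=proj(p,[S[0]-q*y,S[1]+c*y,z]);cv2.circle(im,(int((u[0]-240+.5)*6),int((u[1]-165+.5)*6)),4,col,1)
cv2.imwrite('pics/k.png',im)
E
```

```text
17.025 [-167.4 -100.6  277.5] [ -89.6    1.3 -178.5] [ 0.5 -1.   0.9]
pawl_thumb 0.52 [  0.4 117.3 188.7]
pawl_nose 0.88 [ -2.   30.1 152.5]
peg_tip 0.89 [ 47.5  17.4 196.3]
peg_tip 0.45 [ -53.1 -120.1    4. ]
0 pawl_thumb [  0.4 119.9 192.7] 0.017
0 pawl_nose [ -2.9  30.1 148.1] 0.006
0 peg_tip [ 45.3  20.6 198.7] 0.49
1 pawl_thumb [-1.000e-01  1.188e+02  1.898e+02] 0.017
1 pawl_nose [ -1.3  26.4 148.2] -0.013
0 pawl_thumb [ -3.2 117.4 191.3] -0.006
0 pawl_nose [  0.5  28.1 147. ] -0.019
0 peg_tip [ 47.9  16.7 199.9] 0.445
1 pawl_thumb [  0.  121.1 191.1] 0.04
1 pawl_nose [ -2.4  30.5 149.5] 0.028
1 peg_tip [ 47.   19.8 196.1] 0.488
0 pawl_thumb [ -2.3 115.8 190.6] -0.024
0 pawl_nose [  1.8   1.7 111.7] -0.511
0 peg_tip [ 45.9  19.3 197.5] 0.48
1 pawl_thumb [ -0.4 118.1 190. ] 0.008
1 pawl_nose [  1.8  30.1 150.2] 0.034
1 peg_tip [ 43.7  15.6 201.3] 0.432
```

View pics/k.png

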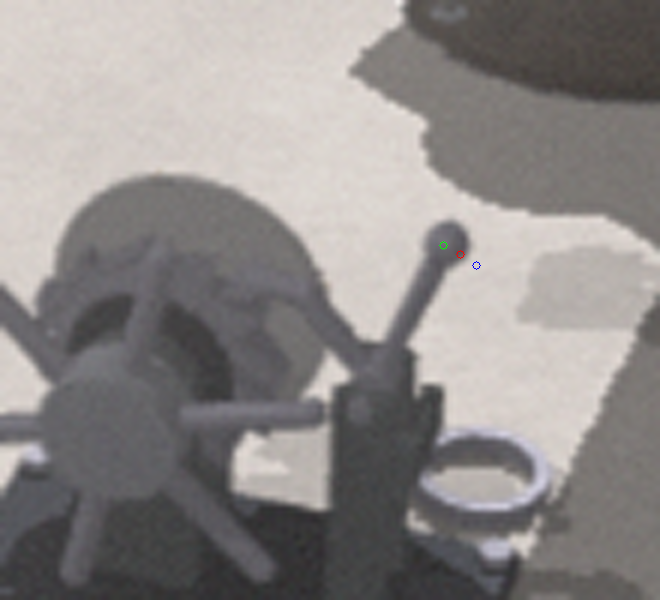

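```bash
python3 -c "
from cell import env
print(env.job_done())"
```

```text
the job is handed in; nothing more can be done
None
```

I finished the job in the order asked and handed it in at about 17.5 s of the 54 s allowed.

- **Pawl up:** I tipped the pawl over by its thumb ball. It stayed up by itself, with its nose about 190 mm above the bench.
- **Wheel back:** I pushed the top peg with the closed fingertip until the wheel had gone back about one notch. No force reading I took was above about 3 N.
- **Pawl down:** I tipped the pawl down again by its nose arm and drew the arm clear.

**Last checks:**
- **Pawl:** after dropping one clear misread, the readings ranged from -0.02 to 0.04 rad. The ball was on its home pixel, so the pawl sits home.
- **Wheel:** the readings scattered from 0.43 to 0.49 rad, and the peg overlay taken before the pawl went down put it at about 0.48. All lie inside the 0.42 to 0.58 window, though a little short of the nominal 0.524.
- **Loose parts:** the parts near the stand were in place in the last picture. I didn't measure any of the loose parts again at the end, but the fingertip touched only the pawl and the peg.

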